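Load the marking nest and hold the enabling lever in its green band

TASK

Gently pick up the small green level vial with a light grip (no more than 40 N), lay it window up in the pocket of the blue marking nest so that it sits fully down, and let go without dropping it. Then press the yellow bar of the spring-loaded enabling lever down with shut fingertips until its pointer is in the green band, never as far as the red, and keep it in the green for at least 3 s; your program finishes while still holding it there. Leave the memory stick, the tape roll and the battery where they are.

Things in the scene. Friction and masses are not known exactly. Their poses are not given: they have to be found in the camera images.
- vial_center (a point): centre of the level vial, a loose fragile clear block, 15 (x) x 36 (y) x 15 mm high, with a green vial along its y; about 14 g. At the start it lies on the grey desk mat, whose top is 3 mm above the desk (z = 0.003), window up, its z axis up. Grip it across its 15 mm width (along its x) with no more than 40 N by each finger
- nest: blue marking nest, a fixed plate 80 (x) x 90 (y) x 16 mm high; origin at the centre of its underside on the mat (z = 0.003), z up. In the middle of its top is an open pocket 19.5 (x) x 40.5 (y) mm, 6 mm deep; the vial goes in with its y along the nest's y, either way round, and then stands 9 mm out of the plate
- nest_pocket (a point): centre of the pocket's floor, 10 mm above the nest's underside, axes as the nest's; the seated vial's centre lies 7.5 mm above it
- station: enabling station, fixed on the mat: dark base 150 x 72 x 6 mm, grey housing at its +x end (tallest point 72 mm), origin at the centre of its underside (z = 0.003), z up; heights here are above that. A lever runs from the hinge (at x +25 mm, height 60 mm, axis along y) level toward the station's -x and carries a yellow cross bar. An upright scale plate 22 mm wide, 74 mm tall stands at x -32 mm, y +32 to +54 mm, its bands facing -x; stay clear of it
- bar_center (a point): centre of the yellow bar that the fingers press (round, 18 mm thick, 52 mm long along the station's y, with a thin orange pointer on its +y end), 75 mm from the hinge axis; at rest it is at station x -50 mm, y 0, 60 mm above the mat (top of the bar 69 mm above the mat)
- enable_lever (a joint): angle of the lever, rad: 0 at rest (level), grows as the bar is pressed down. White up to 0.22, green 0.22 to 0.32, narrow white, red from 0.36, end stop 0.50. The bar's centre is then 75 mm x sin(angle) lower: 16.4 mm at the start of the green, 20 mm at its middle (0.27), 23.6 mm at its end, 26.4 mm at the red. It springs back when let go. Force on the bar about 4 N at rest, 8 N in mid-green, 9 N at the red
- usb_stick: red memory stick lying on the mat, 18 x 52 (y) x 9 mm, origin at the centre of its underside; a bystander
- tape: roll of tan tape lying flat, 104 mm across, 25 mm high, origin at the centre of its underside; a bystander
- battery: green and white battery lying on the mat, 15 x 50 x 15 mm, origin at the centre of its underside; a bystander
Mind the look-alikes: they are no part of the job. What is meant by the nest is not purple, and is the larger of those in its own colour.

How it is judged:
On the way, in this order (a step that is already met when the one before it is completed fails the run):
1. the vial sits fully down in the nest's pocket, window up, and is let go (z of vial_center in the frame of nest_pocket below 0.0095 m and horizontal distance between vial_center and nest_pocket below 0.005 m and angle between the y axis of vial_center and the y axis of nest, either way round below 0.2 rad and angle between vial_center's own z axis and vertical below 0.12 rad and contact force between the fingers and vial below 0.05 N), for 0.3 s.
2. the fingers keep the lever in the green band for 3 s (value of joint enable_lever between 0.22 and 0.32 rad and contact force between the fingers and enable_lever above 3 N), for 3 s.
At the end, for the whole second after the job is handed in: The fingers press the yellow bar with more than 3 N and the lever stands at 0.22 to 0.32 rad (green); the vial lies fully down in the pocket (its centre less than 9.5 mm above the pocket floor, within 5 mm of the middle, turned less than 0.2 rad from the pocket and tilted less than 0.12 rad) (all of step 2 and z of vial_center in the frame of nest_pocket below 0.0095 m and horizontal distance between vial_center and nest_pocket below 0.005 m and angle between the y axis of vial_center and the y axis of nest, either way round below 0.2 rad and angle between vial_center's own z axis and vertical below 0.12 rad); the arm keeps its last pose, push and grip.
It fails at once if the lever reaches the red (0.36 rad) (value of joint enable_lever above 0.36 rad).
It fails at once if the vial is squeezed with more than 50 N by each finger (100 N over both) (contact force between the fingers and vial above 100 N).
It fails at once if the vial is let go of in the air, more than 15 mm above where it rests in the nest (height (world z) of vial_center above 0.036 m and contact force between the fingers and vial below 0.02 N).
It fails at once if the memory stick, the tape roll or the battery is moved by more than 15 mm (distance of any of usb_stick, tape, battery from where it was at the start of the episode above 0.015 m).
It also fails if it takes over 51 s, if anything falls off the work surface, if the arm or the gripper's body presses on something with over 40 N, if the wrist force passes 120 N, or if a joint passes its speed limit or range.

ROBOT

A 7-joint arm with a two-finger parallel gripper is mounted at the origin on a cart in front of the work surface, level with it; the furniture and walls round the work are solid. World frame = base frame: x ahead of the robot, y to its left, z up, the work surface at z = 0. Lengths are in m, angles in rad, forces in N, time in s.
With the tool pointing down it reaches from about 0.4 to 0.875 m from the base axis. Payload 4.4 kg.
Tool frame: the origin (TCP) lies on the front face of the gripper's body, between the roots of the fingers; the fingertips stand 73 mm ahead of it and the grasp point (between the pads) lies robot.grasp_offset ahead of it (robot.grasp_offset is the distance from the TCP to the grasp point, in m); z points along the fingers, y is the direction in which the jaws open and shut (so a half turn about z gives the same grasp; the last joint's range is limited). The gripper opens to 85 mm and grips with 20 to 120 N. Pads are 22 mm wide; open, the fingers measure 114 mm over their backs; the gripper's body (76 mm by 85 mm) begins 54 mm behind the grasp point. The pads swing forward as they close: fully open they stand 13 mm farther back than shut.
Start: joints at [-1.372, 0.628, 0.038, 1.517, -0.027, 0.996, -0.02], TCP at [0.17, 0.627, 0.304] pointing down, gripper open.
Joint ranges: [-3.06, 3.06], [-0.37, 2.12], [-1.25, 1.32], [0.18, 2.47], [-1.1, 4.24], [0.23, 1.98], [-2.94, 2.94]. Speed limits (rad/s): [2.57, 2.57, 3.14, 3.14, 3.14, 3.14, 3.14].

INTERFACE

Orientations are given as a unit quaternion [w, x, y, z].
In Python, from bench import robot gives the robot as it stands. The module is installed in compiled form; this text tells all that it offers.
- The arm moves only by the tool arm_command, never from a script. Its argument "series" is a list that holds one entry, the list of rows, each a list of 4 numbers: the shift along the world's x, y, z in units of 40 mm (1.0 is 40 mm), then the turn about the world's z in units of 5 degrees (1.0 is 5 degrees). In form: [[[tx, ty, tz, twist], ...]]. A call has exactly 8 rows; each row is the pose to reach, as a shift and turn from the pose measured when the call began; what a row does not reach only later rows make up. A row lasts 1/12 s, in which the tool goes at most 41.7 mm and 7.16 degrees, less where a joint would pass 70% of its speed; a pose out of reach is approached as far as the arm can. A call with a gripper value outside its range is refused whole. "fingers" is the finger opening in mm, from 0 to 85.4, set as the call begins (left out, the last holds). The fingers move at their own pace and stop on an object; "force" is the grip in N (left out, the last holds). Time passes only in rows, so rows that repeat a pose let the fingers close, or fill a call up. It gives the time, the measured TCP pose, the force and the opening at its end, in the units of the state.
- robot.observe(): the state, without advancing time (a new reading comes with each control period).
- robot.read_camera(name): name is "scene" or "top"; returns a dict with "frame" (480x640x3 uint8, blue, green, red), "mtx" (3x3 intrinsics, pixels), "dist_coeffs" ([k1, k2, p1, p2, k3] as OpenCV has them; the pictures are not rectified), "R" (3x3) and "t" (3): a world point X has camera coordinates R X + t. Camera axes: x right, y down, z forward; pixel columns grow to the right and rows downward; lengths in m; the calibration is good to about 2 mm. A picture is of the moment at which its call begins. There is no depth.
- robot.close_job(): hands the job in, once; it reports no verdict.
The state is a dict: "time": time; "joint_positions": joint angles; "joint_velocities": joint speeds; "joint_efforts": joint torques, N m; "position": TCP position; "tcp_rot": TCP orientation; "wrist_force": force on the tool from outside, world axes, zero at the start; "moment": the same for the moment, N m; "opening": finger opening in m.
Only numpy, scipy, OpenCV 4.12 (cv2) and the standard library are available. Lean on these libraries where they do the work, as an engineer would, in place of code of your own. Each camera call takes 0.05 s, during which the arm holds its last target.

## Working session

There is one attempt and no reset: what is moved stays moved. The work goes in short steps, Python scripts to look and compute and a tool call to move; the robot and the scene stay as the last step left them, time stands still between calls to the robot, and variables do not carry over. Pictures are saved under pics/ and viewed, and the job is handed in when it is done.

Besides the shell and the picture viewer there is one more tool, called after "Emit:" as name([rows], argument=value, ...), one row to a line, values as JSON. arm_command: Moves the arm, as the interface text tells. Its arguments: {"type":"object","properties":{"series":{"type":"array"},"fingers":{"type":"number"},"force":{"type":"number"}},"required":["series"]}

```bash
mkdir -p pics; ls; python3 - <<'E'
from bench import robot
import cv2
print(robot.observe(), robot.grasp_offset)
for n in("scene","top"):
    c=robot.read_camera(n); cv2.imwrite(f"pics/{n}0.png",c["frame"]); print(n,c["mtx"],c["dist_coeffs"],c["R"],c["t"])
E
```

```text
pics
{'time': 0.0, 'joint_positions': array([-1.37177825,  0.62933159,  0.03842321,  1.51836954, -0.02698985,
        0.99625819, -0.01999422]), 'joint_velocities': array([-4.40923918e-04,  1.39323276e-04, -3.31682991e-03, -5.89385231e-04,
       -2.23445650e-04, -3.85566456e-04, -1.81548096e-05]), 'joint_efforts': array([ 7.39585848e-04, -5.63405156e+01,  1.22640911e+00, -1.93440181e+01,
        1.10477814e-02,  1.06668868e-02, -9.02143086e-06]), 'position': array([0.16996472, 0.62689125, 0.30299753]), 'tcp_rot': array([-1.11670048e-04,  1.32009319e-01,  9.91248044e-01, -9.17833441e-04]), 'wrist_force': array([-0.58313429,  0.34717482,  0.0869047 ]), 'moment': array([-0.02081839, -0.02355566,  0.00620549]), 'opening': 0.08543175560385438} 0.0539
scene [[609.86187441   0.         314.86040642]
 [  0.         609.86187441 248.17125556]
 [  0.           0.           1.        ]] [0.04250756 0.         0.         0.         0.        ] [[ 0.82347324 -0.56733975  0.00417577]
 [-0.24008024 -0.35511758 -0.9034672 ]
 [ 0.51405574  0.74297854 -0.42863688]] [-0.41742175  0.2063065   1.12228824]
top [[443.8847578    0.         317.38770396]
 [  0.         443.8847578  235.95418455]
 [  0.           0.           1.        ]] [-0.11322455  0.          0.          0.          0.        ] [[ 0.017951   -0.99979108 -0.00977513]
 [-0.99515186 -0.01692046 -0.09688385]
 [ 0.09669821  0.0114669  -0.99524769]] [-0.00399002  0.54517449  1.14850259]
```

View pics/scene0.png

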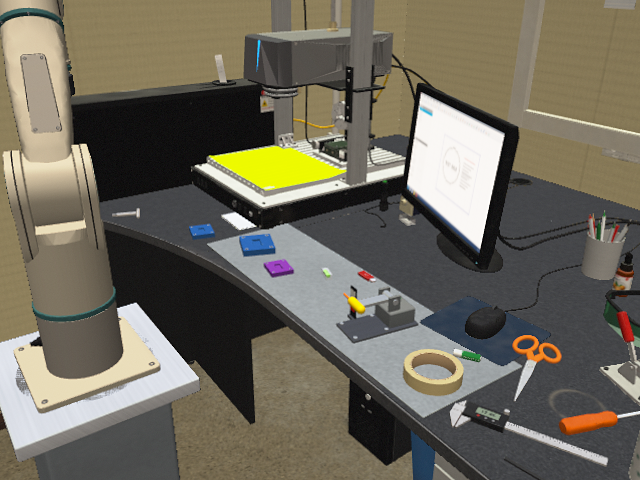

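View pics/top0.png

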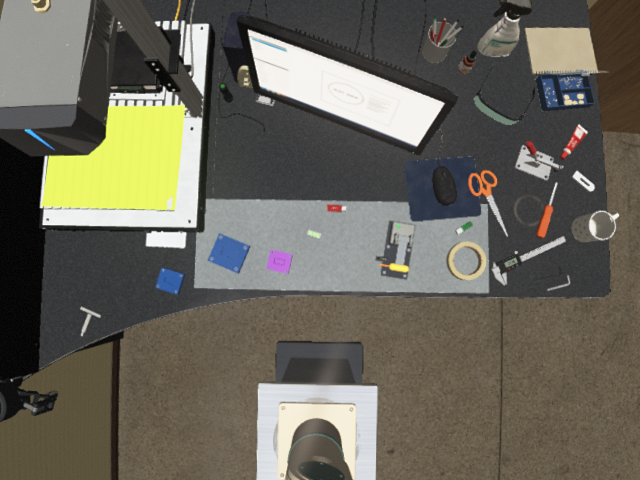

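The top view shows the vial near (314,234), the large blue nest at (229,253), the station at (398,250), the purple look-alike nest at (280,262) and the small blue one at (170,281). I'll zoom in on these.

```bash
cat > h.py <<'E'
from bench import robot
import cv2, numpy as np
def cam(n): return robot.read_camera(n)
def ray(c,px):
    u=cv2.undistortPoints(np.array(px,float).reshape(-1,1,2),c["mtx"],np.array(c["dist_coeffs"])).reshape(-1,2)
    R=np.array(c["R"]);o=-R.T@np.array(c["t"])
    return o,np.c_[u,np.ones(len(u))]@R
def plane(c,px,z):
    o,d=ray(c,px); return o+d*((z-o[2])/d[:,2])[:,None]
def tri(c1,p1,c2,p2):
    o1,d1=ray(c1,[p1]);o2,d2=ray(c2,[p2]);d1=d1[0];d2=d2[0]
    s=np.linalg.lstsq(np.c_[d1,-d2],o2-o1,rcond=None)[0]
    a=o1+s[0]*d1;b=o2+s[1]*d2
    return (a+b)/2,np.linalg.norm(a-b)
def proj(c,X):
    R=np.array(c["R"]);return cv2.projectPoints(np.array(X,float).reshape(-1,1,3),cv2.Rodrigues(R)[0],np.array(c["t"]),c["mtx"],np.array(c["dist_coeffs"]))[0].reshape(-1,2)
def crop(c,x0,y0,x1,y1,s,name):
    cv2.imwrite("pics/"+name,cv2.resize(c["frame"][y0:y1,x0:x1],None,fx=s,fy=s,interpolation=cv2.INTER_CUBIC))
E
python3 - <<'E'
from h import *
c=cam("top"); crop(c,195,195,355,295,5,"t1.png"); crop(c,360,205,500,295,5,"t2.png")
s=cam("scene"); crop(s,225,225,385,325,5,"s1.png"); crop(s,320,270,480,390,5,"s2.png")
for n,c in(("top",c),("scene",s)):
    hsv=cv2.cvtColor(c["frame"],cv2.COLOR_BGR2HSV)
    for nm,lo,hi in(("blue",(100,120,60),(120,255,255)),("green",(35,50,120),(70,255,255)),("red",(0,150,100),(5,255,255)),("yel",(22,180,120),(30,255,255)),("orange",(8,180,120),(20,255,255))):
        m=cv2.inRange(hsv,lo,hi)
        k,l,st,ce=cv2.connectedComponentsWithStats(m)
        for i in range(1,k):
            if 12<st[i,4]<3000: print(n,nm,st[i],ce[i].round(1))
E
```

```text
top blue [540  76  19  31 225] [549.6  91.1]
top blue [559  80  19  10  97] [567.5  84.7]
top blue [579  82   8   7  24] [581.6  85.8]
top blue [561  91  27  13 106] [574.2  95.8]
top blue [ 25 129  30  21 120] [ 38.7 138.3]
top blue [208 234  41  39 892] [228.4 253. ]
top blue [156 267  28  28 510] [169.3 280.6]
top green [106 113   2  20  21] [106.4 122.4]
top green [ 66 137  40  19  48] [ 87.4 150.5]
top green [ 48 155  17   6  24] [ 54.  155.8]
top green [461 222  12   9  49] [466.6 226. ]
top green [396 224   4   4  13] [397.6 225.6]
top green [309 231  10   7  34] [313.6 233.9]
top red [437  20   8  23  35] [440.8  30.8]
top red [565 133  21  19  94] [574.7 141.7]
top red [526 142  10  12  56] [530.9 146.7]
top red [561 152   7   7  33] [563.9 154.7]
top red [328 205  13   6  61] [333.7 207.8]
top orange [469 171  28  25 121] [479.7 181.1]
top orange [538 206  14  32 219] [544.5 221.5]
scene blue [256  47   3  25  35] [257.1  59.7]
scene blue [418 197  61  56 135] [451.  226.7]
scene blue [189 224  26  16 303] [201.5 231.3]
scene blue [240 234  35  22 603] [256.8 244.6]
scene blue [513 334  27   9  32] [526.6 336. ]
scene blue [518 342  15   7  19] [525.  346.4]
scene blue [411 431  24  49 842] [421.7 458.8]
scene green [323 269   8   9  36] [326.4 273.2]
scene green [462 351  19   9  93] [470.8 354.5]
scene red [612 225   7  17  35] [614.9 232. ]
scene red [359 271  14  10  67] [365.1 275. ]
scene red [617 311  17  31 284] [625.6 326.3]
scene yel [383  75   5  11  14] [385.2  80.2]
scene yel [376  90   6   9  13] [378.2  93.8]
scene yel [293 119  12   3  14] [298.9 120.1]
scene yel [307 123  27   5  30] [319.9 125.7]
scene yel [348 297  17  17 157] [356.1 304.6]
scene orange [513 335  48  28 579] [536.4 349.6]
scene orange [560 411  58  24 865] [588. 422.]
```

View pics/t1.png

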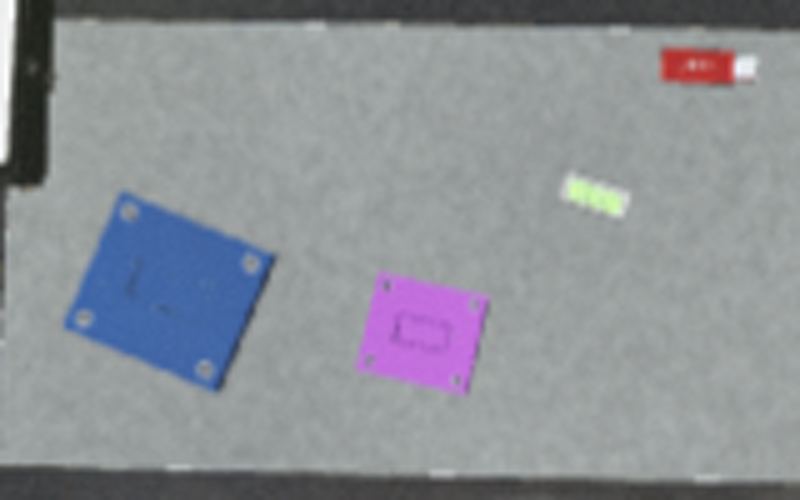

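View pics/t2.png

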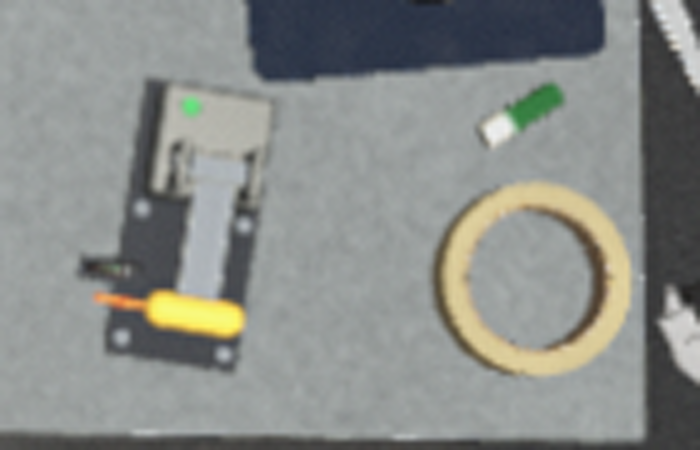

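View pics/s1.png

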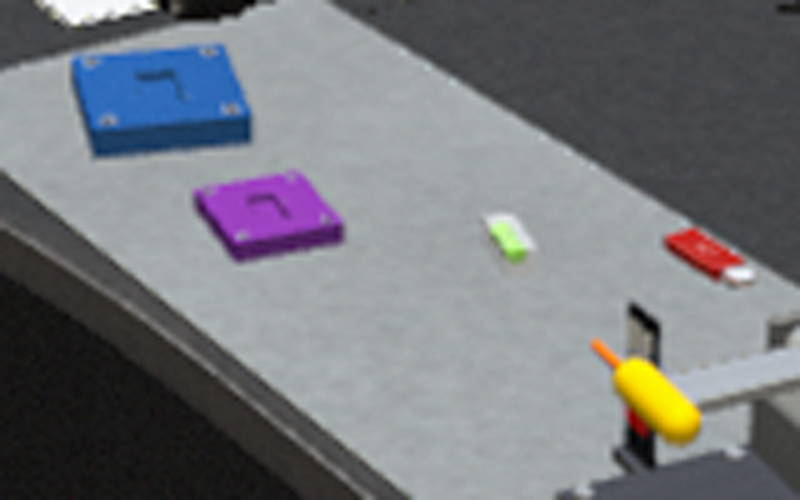

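View pics/s2.png

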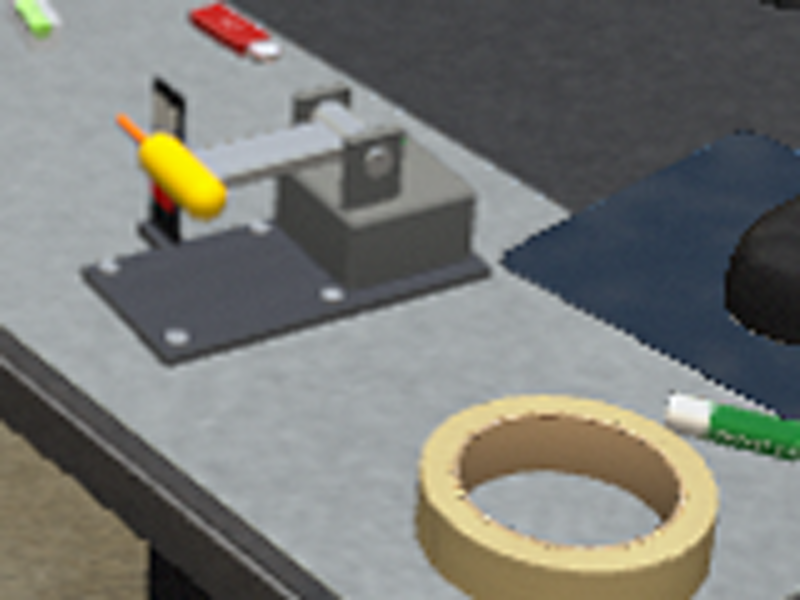

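The large blue nest's top corners in the top crop are about (122,192), (272,255), (220,390) and (66,325). The vial runs (562,190) to (630,205) and the bar (147,310) to (243,320). The pointer sits at the top of the scale plate. Next I'll turn these into world positions.

```bash
python3 - <<'E'
from h import *
t=cam("top"); s=cam("scene")
def full(p,x0,y0): return [((a+.5)/5-.5+x0,(b+.5)/5-.5+y0) for a,b in p]
def rect(c,m,z,nm):
    cn=max(cv2.findContours(m,cv2.RETR_EXTERNAL,cv2.CHAIN_APPROX_NONE)[0],key=cv2.contourArea).reshape(-1,2)
    w=plane(c,cn,z)[:,:2]; (ctr,sz,a)=cv2.minAreaRect((w*1000).astype(np.float32)); print(nm,np.round(ctr,1),np.round(sz,1),round(a,1))
hsv=cv2.cvtColor(t["frame"],cv2.COLOR_BGR2HSV)
m=cv2.inRange(hsv,(95,80,60),(125,255,255)); m2=np.zeros_like(m); m2[228:280,203:255]=m[228:280,203:255]
rect(t,m2,.019,"nest top")
P=plane(t,full([(122,192),(272,255),(220,390),(66,325)],195,195),.019); print(P.round(4),P.mean(0))
S=plane(t,full([(129,212),(251,264),(205,370),(84,318)],195,195),.019); print("screws",S.round(4),S.mean(0))
S2=plane(s,full([(92,63),(210,52),(231,109),(109,121)],225,225),.019); print("screws scene",S2.round(4),S2.mean(0))
# vial
hs=hsv[226:243,304:325]; 
b=t["frame"].astype(int); 
v=(hsv[...,1]>60)|(hsv[...,2]>205); v=v.astype(np.uint8)*255; v2=np.zeros_like(v); v2[226:242,304:326]=v[226:242,304:326]
rect(t,v2,.018,"vial")
ys,xs=np.nonzero(v2); print(plane(t,[(xs.mean(),ys.mean())],.0155)[0])
print(v2[226:242,304:326]//255)
V=plane(t,full([(567,174),(630,193),(622,216),(561,197)],195,195),.018); print("vial corners",V.round(4),V.mean(0))
bh=cv2.cvtColor(s["frame"],cv2.COLOR_BGR2HSV)
# bar
for n,c,(x0,y0,x1,y1) in(("top",t,(385,255,415,280)),("scene",s,(345,290,370,320))):
    h=cv2.cvtColor(c["frame"],cv2.COLOR_BGR2HSV); m=np.zeros(h.shape[:2],np.uint8); m[y0:y1,x0:x1]=cv2.inRange(h,(18,140,100),(35,255,255))[y0:y1,x0:x1]
    cn=max(cv2.findContours(m,0,1)[0],key=cv2.contourArea); r=cv2.minAreaRect(cn); print("bar",n,r)
    if n=="top":
        bt=r[0]; w=plane(c,cn.reshape(-1,2),.063)[:,:2]; print(cv2.minAreaRect((w*1000).astype(np.float32)))
    else: print(tri(t,bt,s,r[0]))
B=plane(t,full([(149,79),(236,371),(106,351)],360,205),.009);print("base corners",B.round(4))
# scene vial
print(plane(s,full([(487,215),(512,213),(536,248)],225,225),.018))
E
```

```text
nest top [496.4 242.7] [91.  79.3] 68.6
[[0.5494 0.2701 0.019 ]
 [0.5169 0.1877 0.019 ]
 [0.4444 0.2133 0.019 ]
 [0.4773 0.2977 0.019 ]] [0.49701399 0.24220579 0.019     ]
screws [[0.5386 0.2658 0.019 ]
 [0.5119 0.1988 0.019 ]
 [0.4549 0.2217 0.019 ]
 [0.4813 0.2881 0.019 ]] [0.49667717 0.24361967 0.019     ]
screws scene [[0.4799 0.2879 0.019 ]
 [0.5374 0.2658 0.019 ]
 [0.5107 0.1998 0.019 ]
 [0.4535 0.2216 0.019 ]] [0.49538975 0.24379016 0.019     ]
vial [551.9  15.9] [33. 11.] 72.5
[0.5519083  0.01527082 0.0155    ]
[[0 0 0 0 0 0 0 0 0 0 0 0 0 0 0 0 0 0 0 0 0 0]
 [0 0 0 0 0 0 0 0 0 0 0 0 0 0 0 0 0 0 0 0 0 0]
 [0 0 0 0 0 0 0 0 0 0 0 0 0 0 0 0 0 0 0 0 0 0]
 [0 0 0 0 0 0 0 0 0 0 0 0 0 0 0 0 0 0 0 0 0 0]
 [0 0 0 0 0 0 0 0 0 0 0 0 0 0 0 0 0 0 0 0 0 0]
 [0 0 0 0 1 1 1 1 1 0 0 0 0 0 0 0 0 0 0 0 0 0]
 [0 0 0 0 1 1 1 1 1 1 1 1 0 0 0 0 0 0 0 0 0 0]
 [0 0 0 0 1 1 1 1 1 1 1 1 1 1 1 0 0 0 0 0 0 0]
 [0 0 0 0 0 1 1 1 1 1 1 1 1 1 1 1 1 0 0 0 0 0]
 [0 0 0 0 0 0 0 1 1 1 1 1 1 1 1 1 0 0 0 0 0 0]
 [0 0 0 0 0 0 0 0 0 0 1 1 1 1 1 1 0 0 0 0 0 0]
 [0 0 0 0 0 0 0 0 0 0 0 0 0 1 1 1 0 0 0 0 0 0]
 [0 0 0 0 0
[... 250 characters left out ...]
5411  0.0013  0.018 ]
 [ 0.5507  0.034   0.018 ]] [0.55212552 0.01586225 0.018     ]
bar top ((398.03997802734375, 267.280029296875), (18.60408592224121, 6.976532936096191), 10.304847717285156)
((464.76702880859375, -202.23866271972656), (47.61544418334961, 17.835773468017578), 80.59480285644531)
bar scene ((355.806640625, 304.674072265625), (20.51491928100586, 9.068187713623047), 48.012786865234375)
(array([ 0.46441842, -0.2019756 ,  0.06302959]), np.float64(0.0008431548424208647))
base corners [[ 0.5923 -0.1879  0.009 ]
 [ 0.4359 -0.2352  0.009 ]
 [ 0.4456 -0.1653  0.009 ]]
[[ 0.55108036  0.03487542  0.018     ]
 [ 0.56193845  0.02999366  0.018     ]
 [ 0.55063444 -0.00464358  0.018     ]]
```

Both cameras agree to about 1.5 mm:

| Item | World position (x, y) | Direction |
|---|---|---|
| Vial | (0.552, 0.016) | y axis at about 73° |
| Nest | (0.496, 0.243) | y axis at about 68.3° |
| Bar | (0.4645, -0.202) | axis at about 81° |

The first move goes toward the vial while turning -91°.

Emit:
arm_command([
  [[0.2,-0.3,0,-0.5],[0.6,-0.9,0,-1.5],[1.0,-1.6,0,-2.5],[1.4,-2.3,0,-3.7],[1.9,-3.0,0,-4.9],[2.3,-3.7,0,-6.1],[2.7,-4.4,0,-7.3],[3.2,-5.1,0,-8.5]],
], fingers=50, force=25)

```text
time: 0.97
position: [0.2979, 0.4219, 0.3037]
tcp_rot: [-0.0, 0.484, 0.875, -0.0]
wrist_force: [0.4, 0.2, 0.9]
opening: 0.0501
```

Emit:
arm_command([
  [[0.5,-0.75,0,-0.9],[1.0,-1.5,0,-1.9],[1.5,-2.3,0,-2.9],[2.0,-3.1,-0.2,-3.9],[2.5,-3.9,-0.5,-4.9],[3.0,-4.7,-0.8,-5.9],[3.4,-5.5,-1.1,-6.9],[3.9,-6.2,-1.4,-7.8]],
])

```text
time: 1.63
position: [0.454, 0.1718, 0.2474]
tcp_rot: [-0.001, 0.75, 0.661, -0.0]
wrist_force: [0.2, 0.7, -0.0]
opening: 0.05
```

```bash
cat > st.py <<'E'
from h import *
o=robot.observe(); q=o["tcp_rot"]; 
import sys
from scipy.spatial.transform import Rotation as Ro
M=Ro.from_quat([q[1],q[2],q[3],q[0]]).as_matrix()
yd=np.degrees(np.arctan2(M[1,1],M[0,1])); yd=(yd+90)%180-90
print("t",round(o["time"],2),"pos",o["position"].round(4),"ydir",round(yd,2),"tilt",M[2].round(3),"F",o["wrist_force"].round(2),"op",round(o["opening"],4),"j",o["joint_positions"].round(2))
if len(sys.argv)>1:
    g=[float(a) for a in sys.argv[1:]]; p=o["position"]
    print("units",((np.array(g[:3])-p)/.04).round(3),round(((g[3]-yd+90)%180-90)/5,3))
E
python3 st.py .552 .0159 .13 -16.7
```

```text
t 1.63 pos [0.454  0.1718 0.2474] ydir -7.18 tilt [ 0.    -0.001 -1.   ] F [ 0.18  0.75 -0.01] op 0.05 j [-0.7   0.51  0.41  2.03 -0.32  0.66 -0.21]
units [ 2.449 -3.898 -2.936] -1.904
```

Emit:
arm_command([
  [[0.4,-0.7,-0.4,-0.4],[0.8,-1.4,-0.9,-0.8],[1.3,-2.1,-1.4,-1.2],[1.7,-2.7,-1.9,-1.6],[2.1,-3.3,-2.3,-1.9],[2.35,-3.75,-2.7,-1.9],[2.45,-3.9,-2.9,-1.9],[2.45,-3.9,-2.94,-1.9]],
], fingers=34)

```text
time: 2.3
position: [0.552, 0.0137, 0.1284]
tcp_rot: [-0.001, 0.803, 0.596, -0.001]
wrist_force: [0.0, 0.6, 0.5]
opening: 0.0344
```

```bash
python3 st.py .552 .0159 .084 -16.7; python3 - <<'E'
from h import *
c=cam("top"); crop(c,275,195,355,275,7,"t3.png"); s=cam("scene"); crop(s,270,190,400,290,6,"s3.png")
E
```

```text
t 2.3 pos [0.552  0.0137 0.1284] ydir -16.87 tilt [-0.001 -0.003 -1.   ] F [0.05 0.62 0.45] op 0.0344 j [-0.27  0.77  0.3   1.93 -0.44  0.51  0.05]
units [-1.000e-03  5.500e-02 -1.111e+00] 0.034
```

View pics/s3.png

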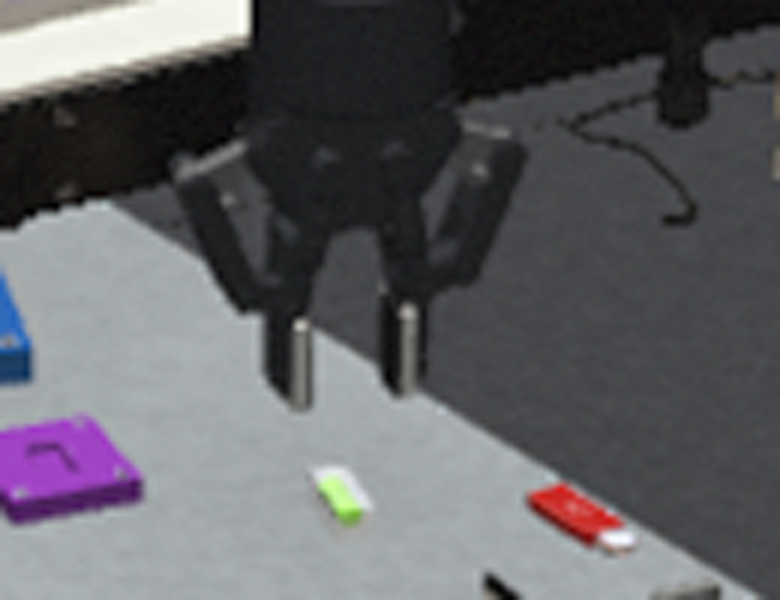

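View pics/t3.png

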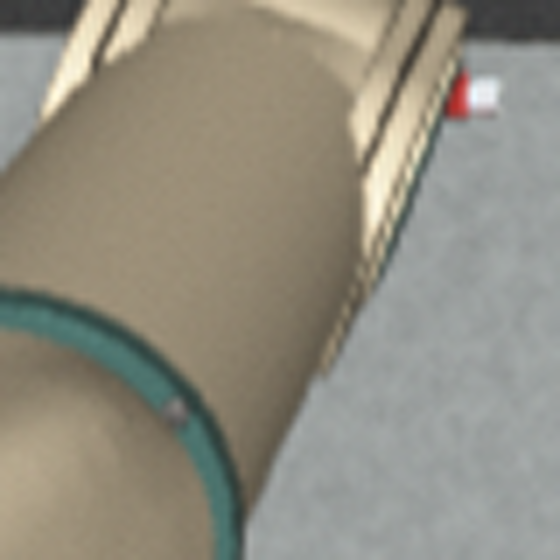

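In the scene view the open fingers straddle the vial, with pad tips at crop (302,408) and (405,395) above the vial at (340,495). The arm blocks the top view. Descending now.

Emit:
arm_command([
  [[0,0.05,-0.2,0.03],[0,0.05,-0.5,0.03],[0,0.05,-0.8,0.03],[0,0.05,-1.0,0.03],[0,0.05,-1.1,0.03],[0,0.05,-1.1,0.03],[0,0.05,-1.1,0.03],[0,0.05,-1.1,0.03]],
])

```text
time: 3.07
position: [0.5515, 0.0188, 0.0858]
tcp_rot: [-0.001, 0.801, 0.598, -0.0]
wrist_force: [0.4, -0.5, -0.7]
opening: 0.034
```

```bash
python3 st.py .552 .0159 .084 -16.7; python3 - <<'E'
from h import *
s=cam("scene"); crop(s,285,230,375,300,8,"s4.png")
o=robot.observe()["position"]; print(proj(s,[[o[0],o[1],o[2]-.073]]), ((proj(s,[[o[0],o[1],o[2]-.073]])-[285,230]+.5)*8))
E
```

```text
t 3.07 pos [0.5515 0.0188 0.0858] ydir -16.5 tilt [ 0.001 -0.003 -1.   ] F [ 0.36 -0.5  -0.75] op 0.034 j [-0.24  0.84  0.25  1.94 -0.48  0.42  0.08]
units [ 0.012 -0.074 -0.046] -0.04
[[326.16050704 272.06977736]] [[333.28405631 340.55821886]]
```

View pics/s4.png

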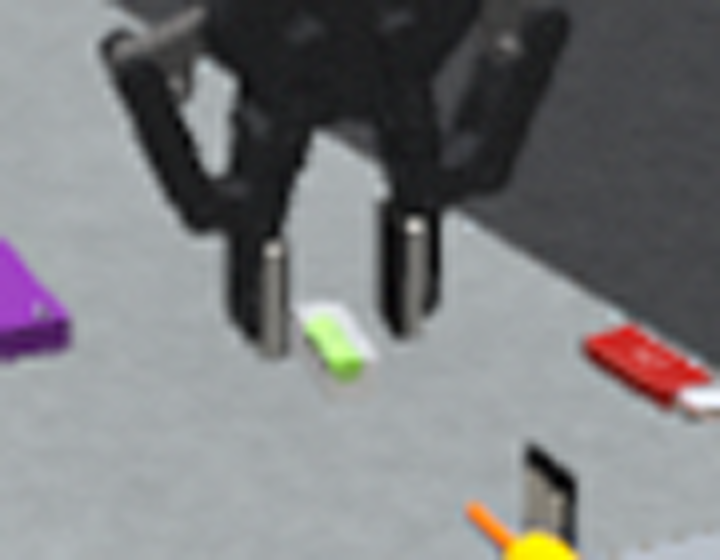

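The open pads straddle the vial, with tips at crop (270,352) and (405,332) and the vial at (338,345). A small trim comes before closing.

Emit:
arm_command([
  [[0,-0.03,-0.02,0],[0.01,-0.07,-0.04,-0.04],[0.01,-0.07,-0.04,-0.04],[0.01,-0.07,-0.04,-0.04],[0.01,-0.07,-0.04,-0.04],[0.01,-0.07,-0.04,-0.04],[0.01,-0.07,-0.04,-0.04],[0.01,-0.07,-0.04,-0.04]],
])

```text
time: 3.78
position: [0.552, 0.0161, 0.0844]
tcp_rot: [-0.001, 0.802, 0.597, -0.0]
wrist_force: [1.1, -0.1, 0.1]
opening: 0.0342
```

```bash
python3 st.py .552 .0159 .084 -16.7; python3 - <<'E'
from h import *
for i in range(4): cam("scene"); print(robot.observe()["position"].round(4))
E
```

```text
t 3.78 pos [0.552  0.0161 0.0844] ydir -16.69 tilt [ 0.001 -0.002 -1.   ] F [ 1.09 -0.14  0.09] op 0.0342 j [-0.24  0.84  0.25  1.94 -0.48  0.42  0.08]
units [-0.    -0.006 -0.01 ] -0.001
[0.552  0.0161 0.0844]
[0.552  0.0161 0.0844]
[0.552  0.0161 0.0844]
[0.552  0.0161 0.0844]
```

Emit:
arm_command([
  [[0,0,0,0],[0,0,0,0],[0,0,0,0],[0,0,0,0],[0,0,0,0],[0,0,0,0],[0,0,0,0],[0,0,0,0]],
], fingers=10, force=25)

```text
time: 4.65
position: [0.5521, 0.0161, 0.0845]
tcp_rot: [-0.001, 0.802, 0.597, -0.0]
wrist_force: [-0.4, 0.1, 3.0]
opening: 0.0142
```

Emit:
arm_command([
  [[0,0,0.1,0],[0,0,0.3,0],[0,0,0.6,0],[0,0,0.9,0],[0,0,1.1,0],[0,0,1.2,0],[0,0,1.2,0],[0,0,1.2,0]],
])

```text
time: 5.32
position: [0.5522, 0.0163, 0.1329]
tcp_rot: [-0.001, 0.802, 0.597, 0.0]
wrist_force: [-0.8, 0.3, 0.1]
opening: 0.0138
```

```bash
python3 st.py .4958 .2435 .15 -21.7; python3 - <<'E'
from h import *
s=cam("scene"); crop(s,285,200,375,270,8,"s5.png")
E
```

```text
t 5.32 pos [0.5522 0.0163 0.1329] ydir -16.68 tilt [ 0.002 -0.002 -1.   ] F [-0.78  0.28  0.08] op 0.0138 j [-0.28  0.76  0.31  1.93 -0.44  0.51  0.05]
units [-1.409  5.68   0.428] -1.004
```

View pics/s5.png

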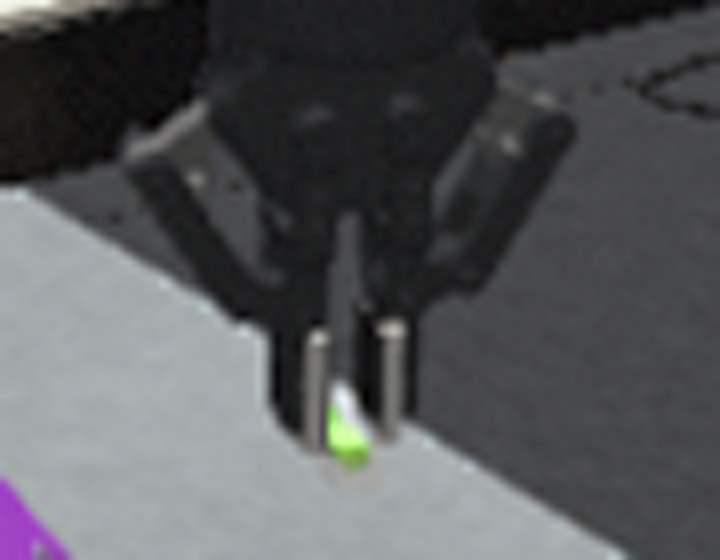

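The vial is held between the pads and looks level. Carrying it to just above the nest.

Emit:
arm_command([
  [[-0.1,0.4,0,-0.1],[-0.35,1.4,0,-0.3],[-0.6,2.5,0,-0.5],[-0.9,3.6,0,-0.7],[-1.15,4.6,0,-0.9],[-1.35,5.4,0,-1.0],[-1.41,5.68,0,-1.0],[-1.41,5.68,0,-1.0]],
])

```text
time: 6.03
position: [0.4932, 0.2488, 0.1314]
tcp_rot: [-0.003, 0.825, 0.565, -0.001]
wrist_force: [-0.1, -0.2, -0.4]
opening: 0.0138
```

```bash
python3 st.py .4958 .2435 .11 -21.7
```

```text
t 6.03 pos [0.4932 0.2488 0.1314] ydir -21.19 tilt [ 0.003 -0.006 -1.   ] F [-0.13 -0.24 -0.36] op 0.0138 j [-0.76  0.78  0.38  1.93 -0.55  0.54 -0.36]
units [ 0.065 -0.133 -0.535] -0.101
```

Now lower to about 6 mm above the plate, trim the position and look.

Emit:
arm_command([
  [[0.06,-0.13,-0.1,-0.1],[0.06,-0.13,-0.3,-0.1],[0.06,-0.13,-0.45,-0.1],[0.06,-0.13,-0.52,-0.1],[0.06,-0.13,-0.52,-0.1],[0.06,-0.13,-0.52,-0.1],[0.06,-0.13,-0.52,-0.1],[0.06,-0.13,-0.52,-0.1]],
])

```text
time: 6.7
position: [0.4959, 0.2434, 0.1108]
tcp_rot: [-0.003, 0.828, 0.561, -0.0]
wrist_force: [0.3, 0.3, 0.4]
opening: 0.014
```

```bash
python3 st.py .4958 .2435 .11 -21.7; python3 - <<'E'
from h import *
s=cam("scene"); crop(s,215,190,315,265,8,"s6.png"); t=cam("top"); crop(t,190,215,270,285,8,"t6.png")
E
```

```text
t 6.7 pos [0.4959 0.2434 0.1108] ydir -21.72 tilt [ 0.003 -0.005 -1.   ] F [0.34 0.28 0.4 ] op 0.014 j [-0.73  0.81  0.35  1.94 -0.57  0.49 -0.34]
units [-0.002  0.002 -0.021] 0.004
```

View pics/s6.png

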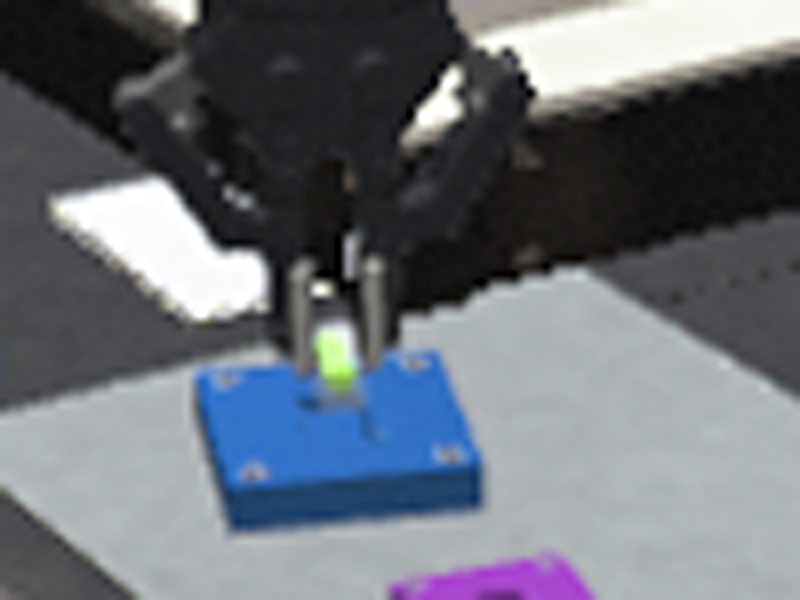

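View pics/t6.png

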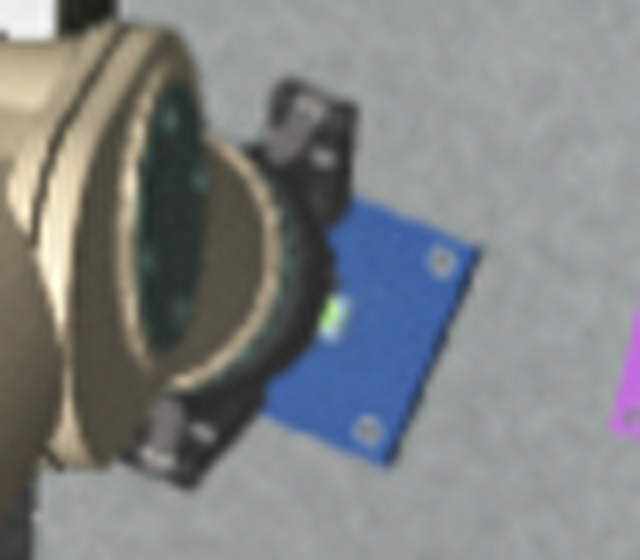

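The vial hangs over the nest. Its near end is at scene crop (340,400) and top crop (335,316). I'll compare that with where a vial at the expected pose should appear.

```bash
python3 - <<'E'
from h import *
t=cam("top"); s=cam("scene")
o=robot.observe()["position"]; cx=np.array([.4959,.2434,.0105+.1108-.0845])
a=np.radians(68.3); yv=np.array([np.cos(a),np.sin(a),0]); xv=np.array([np.sin(a),-np.cos(a),0])
def corners(c,h):
    return np.array([c+i*7.5e-3*xv+j*18e-3*yv+k*h*np.array([0,0,1]) for i,j,k in((-1,-1,1),(1,-1,1),(1,1,1),(-1,1,1),(-1,-1,-1),(1,-1,-1))])
V=corners(cx,.0075)
im={}
for n,c,x0,y0,x1,y1 in(("t",t,215,235,245,265),("s",s,235,215,285,250)):
    k=16 if n=="s" else 20
    i=cv2.resize(c["frame"][y0:y1,x0:x1],None,fx=k,fy=k,interpolation=cv2.INTER_NEAREST)
    for p in proj(c,V): cv2.circle(i,tuple(int(v) for v in ((p-[x0,y0]+.5)*k)),3,(0,0,255),-1)
    nc=np.array([.4958,.2435,.019]); 
    for u,w in((-1,-1),(1,-1),(1,1),(-1,1)):
        for dx,dy,col in((9.75e-3,20.25e-3,(255,255,0)),):
            p=proj(c,nc+u*dx*xv+w*dy*yv)[0]; cv2.circle(i,tuple(int(v) for v in ((p-[x0,y0]+.5)*k)),3,col,-1)
    cv2.imwrite(f"pics/{n}7.png",i)
E
```

```text
(no output)
```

View pics/s7.png

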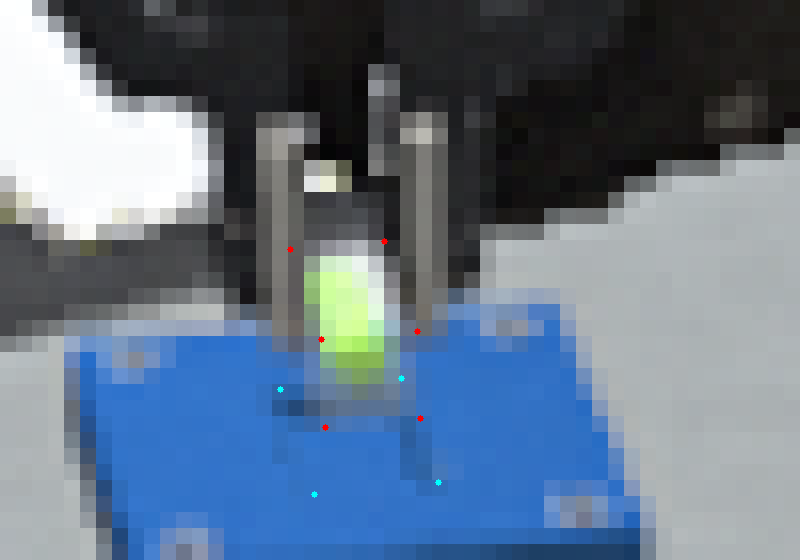

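View pics/t7.png

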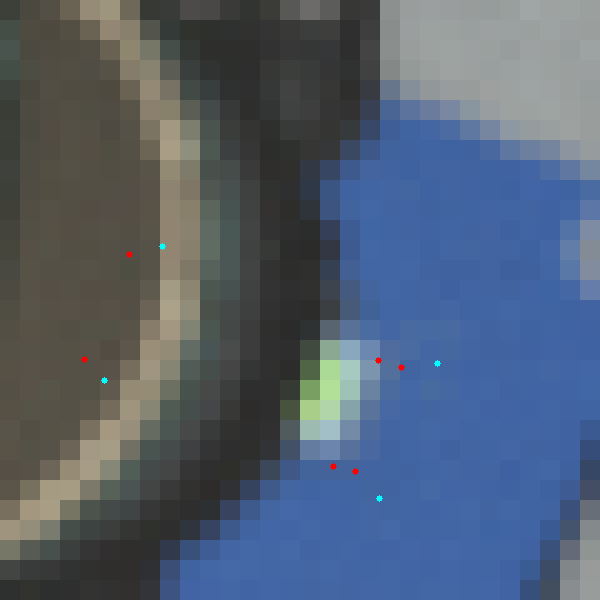

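```bash
python3 - <<'E'
from h import *
s=cam("scene")
a=np.radians(68.3); yv=np.array([np.cos(a),np.sin(a),0]); xv=np.array([np.sin(a),-np.cos(a),0])
T=np.array([.4959,.2434,0])
for z in(.0385,.045,.052,.06):
    p=proj(s,[T-11e-3*yv+i*7.5e-3*xv+[0,0,z] for i in(-1,1)]); print(z,((p-[235,215]+.5)*16).round(0).tolist())
f=s["frame"]
for r in range(224,241,2): print(r,(r-215)*16+8,f[r,250:266].tolist())
E
```

```text
0.0385 [[317.0, 356.0], [412.0, 347.0]]
0.045 [[315.0, 318.0], [411.0, 310.0]]
0.052 [[314.0, 277.0], [409.0, 269.0]]
0.06 [[312.0, 230.0], [407.0, 222.0]]
224 152 [[28, 24, 24], [122, 126, 128], [147, 153, 155], [92, 95, 97], [22, 21, 23], [2, 2, 3], [7, 3, 6], [6, 8, 8], [107, 107, 106], [71, 70, 70], [95, 99, 100], [123, 129, 130], [81, 83, 83], [34, 32, 31], [43, 41, 41], [29, 28, 27]]
226 184 [[30, 28, 26], [98, 101, 102], [124, 129, 129], [77, 79, 81], [227, 227, 226], [214, 237, 235], [110, 133, 132], [22, 19, 21], [29, 27, 26], [23, 24, 23], [83, 87, 86], [121, 125, 126], [86, 88, 88], [41, 39, 37], [45, 41, 39], [29, 28, 30]]
228 216 [[41, 40, 40], [80, 81, 82], [119, 123, 125], [94, 97, 98], [72, 72, 71], [74, 71, 72], [75, 72, 70], [83, 78, 77], [63, 60, 59], [29, 29, 29], [85, 88, 88], [123, 126, 128], [89, 92, 92], [42, 41, 40], [49, 46, 46], [37, 35, 35]]
230 248 [[41, 37, 34], [82, 84, 85], [119, 123, 123], [90, 93, 95], [131, 126, 125], [157, 150, 149], [167, 161, 159], [186, 180, 178], [134, 131, 128], [49, 47, 46], [81, 84, 83], [121, 126, 128], [88, 90, 91], [41, 3
[... 670 characters left out ...]
173], [120, 249, 188], [106, 242, 175], [123, 217, 154], [146, 151, 119], [148, 109, 86], [157, 105, 68], [173, 106, 58], [191, 110, 50], [198, 112, 46], [198, 122, 65]]
238 376 [[202, 116, 52], [201, 115, 50], [199, 114, 48], [194, 116, 60], [183, 129, 94], [161, 142, 112], [124, 157, 122], [93, 159, 122], [111, 151, 116], [163, 141, 112], [184, 122, 80], [195, 113, 51], [197, 113, 48], [196, 115, 52], [196, 113, 52], [195, 112, 48]]
240 408 [[204, 117, 52], [191, 112, 51], [149, 90, 42], [119, 72, 32], [123, 89, 65], [133, 108, 90], [143, 113, 92], [145, 113, 90], [147, 115, 90], [146, 117, 96], [166, 114, 75], [193, 114, 53], [200, 115, 50], [199, 116, 51], [199, 115, 53], [196, 114, 52]]
```

Relative to the nest, the cameras put the vial about 0 to 0.9 mm off in x and about 1 mm too far in +y. I'll trim -0.9 mm in world y and lower gently, watching the force.

Emit:
arm_command([
  [[0,-0.02,0,0],[0,-0.02,-0.05,0],[0,-0.02,-0.1,0],[0,-0.02,-0.15,0],[0,-0.02,-0.2,0],[0,-0.02,-0.25,0],[0,-0.02,-0.3,0],[0,-0.02,-0.3,0]],
])

```text
time: 7.62
position: [0.4954, 0.2429, 0.0983]
tcp_rot: [-0.003, 0.827, 0.561, -0.001]
wrist_force: [0.4, 0.2, 0.2]
opening: 0.0142
```

```bash
python3 st.py .4958 .2426 .0945 -21.7; python3 - <<'E'
from h import *
s=cam("scene"); crop(s,235,215,285,250,16,"s8.png")
E
```

```text
t 7.62 pos [0.4954 0.2429 0.0983] ydir -21.68 tilt [ 0.002 -0.006 -1.   ] F [0.37 0.18 0.18] op 0.0142 j [-0.72  0.83  0.33  1.94 -0.58  0.47 -0.33]
units [ 0.01  -0.007 -0.095] -0.003
```

View pics/s8.png

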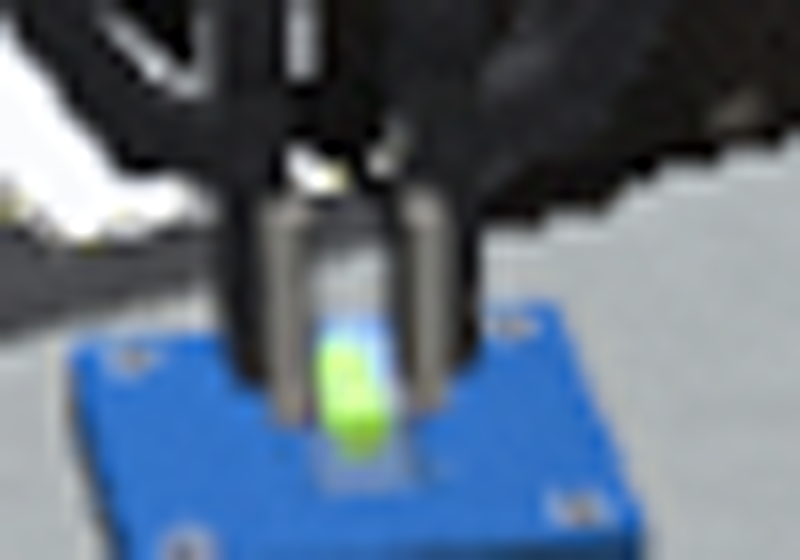

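There's no contact force with the vial's bottom nominally 2 mm below the plate's top, so it is entering the pocket. Lowering the rest of the way.

Emit:
arm_command([
  [[0.01,0,-0.02,0],[0.01,0,-0.04,0],[0.01,0,-0.06,0],[0.01,0,-0.08,0],[0.01,0,-0.09,0],[0.01,0,-0.1,0],[0.01,0,-0.1,0],[0.01,0,-0.1,0]],
])

```text
time: 8.33
position: [0.4959, 0.2429, 0.0945]
tcp_rot: [-0.003, 0.828, 0.561, -0.001]
wrist_force: [-0.4, -0.1, 0.6]
opening: 0.0138
```

```bash
python3 st.py .4958 .2426 .0945 -21.7; python3 - <<'E'
from h import *
s=cam("scene"); crop(s,235,215,285,250,16,"s9.png")
E
```

```text
t 8.33 pos [0.4959 0.2429 0.0945] ydir -21.69 tilt [ 0.002 -0.006 -1.   ] F [-0.38 -0.14  0.56] op 0.0138 j [-0.71  0.84  0.33  1.94 -0.58  0.46 -0.33]
units [-0.003 -0.007 -0.001] -0.003
```

View pics/s9.png

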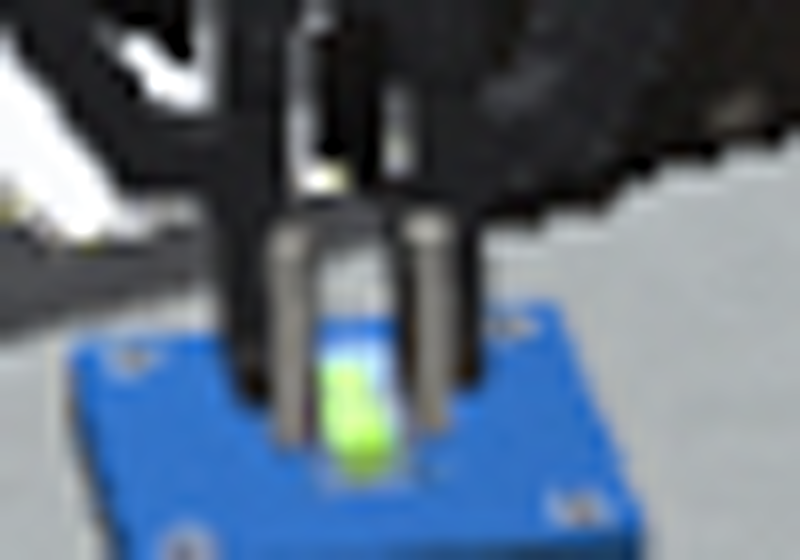

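The front of the vial is now hidden below the rim, so it's in the pocket. I'll nudge down 1 mm to feel the floor.

Emit:
arm_command([
  [[0,0,-0.01,0],[0,0,-0.02,0],[0,0,-0.03,0],[0,0,-0.03,0],[0,0,-0.03,0],[0,0,-0.03,0],[0,0,-0.03,0],[0,0,-0.03,0]],
])

```text
time: 9.05
position: [0.4959, 0.2428, 0.0944]
tcp_rot: [-0.003, 0.828, 0.561, -0.0]
wrist_force: [-1.9, -0.7, 11.9]
opening: 0.0138
```

Contact: 12 N upward, so the vial is on the floor. Opening slowly to a small gap.

Emit:
arm_command([
  [[0,0,0.01,0],[0,0,0.01,0],[0,0,0.01,0],[0,0,0.01,0],[0,0,0.01,0],[0,0,0.01,0],[0,0,0.01,0],[0,0,0.01,0]],
], fingers=26)

```text
time: 9.72
position: [0.4959, 0.2428, 0.0947]
tcp_rot: [-0.003, 0.828, 0.561, -0.0]
wrist_force: [-1.2, 0.7, -0.4]
opening: 0.0259
```

Emit:
arm_command([
  [[0,0,0.1,0],[0,0,0.3,0],[0,0,0.6,0],[0,0,1.0,0],[0,0,1.5,0],[0,0,2.0,0],[0,0,2.4,0],[0,0,2.5,0]],
])

```text
time: 10.38
position: [0.4973, 0.2432, 0.1983]
tcp_rot: [-0.003, 0.828, 0.561, 0.002]
wrist_force: [0.9, 0.6, 0.4]
opening: 0.0258
```

```bash
python3 st.py .464 -.202 .2 81; python3 - <<'E'
from h import *
s=cam("scene"); crop(s,215,200,305,270,8,"s10.png"); t=cam("top"); crop(t,190,215,270,285,8,"t10.png")
E
```

```text
t 10.38 pos [0.4973 0.2432 0.1983] ydir -21.7 tilt [ 0.007 -0.002 -1.   ] F [0.85 0.65 0.42] op 0.0258 j [-0.8   0.68  0.47  1.9  -0.48  0.67 -0.42]
units [ -0.833 -11.131   0.041] -15.46
```

View pics/s10.png

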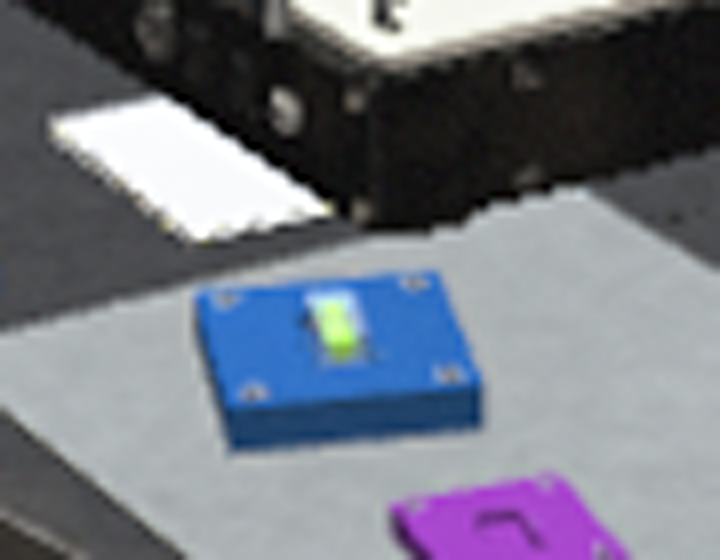

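View pics/t10.png

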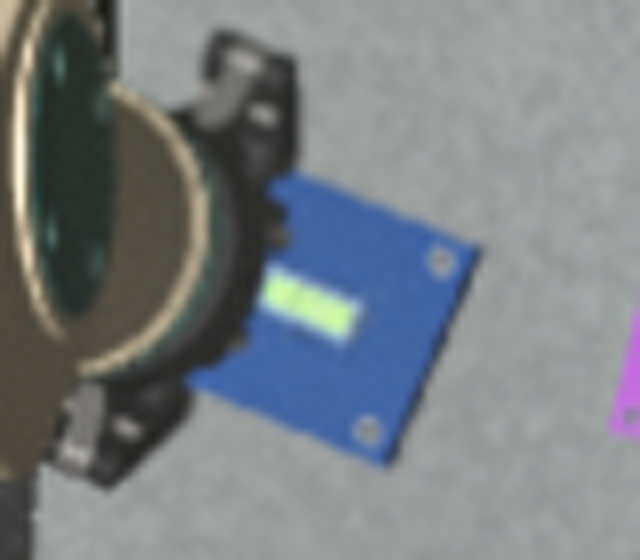

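The scene and top views show the vial lying flush in the pocket, parallel to the plate and level. Moving to the bar with shut fingers, tool y along the bar.

Emit:
arm_command([
  [[0,-0.2,0,-0.3],[-0.1,-0.8,0,-1.1],[-0.1,-1.5,0,-2.1],[-0.2,-2.3,0,-3.2],[-0.25,-3.1,0,-4.3],[-0.3,-3.9,0,-5.4],[-0.35,-4.7,0,-6.5],[-0.4,-5.5,0,-7.6]],
], fingers=0, force=40)

```text
time: 11.15
position: [0.4792, 0.0211, 0.1954]
tcp_rot: [-0.003, 0.966, 0.258, 0.001]
wrist_force: [-0.0, -1.2, -0.2]
opening: 0.0001
```

```bash
python3 st.py .4655 -.202 .2 81
```

```text
t 11.15 pos [0.4792 0.0211 0.1954] ydir -60.05 tilt [ 0.003 -0.005 -1.   ] F [-0.03 -1.21 -0.19] op 0.0001 j [-0.49  0.64  0.59  2.1  -0.65  0.59 -0.49]
units [-0.342 -5.578  0.114] -7.791
```

Emit:
arm_command([
  [[-0.05,-0.8,0.1,-1.1],[-0.1,-1.6,0.1,-2.2],[-0.15,-2.4,0.1,-3.3],[-0.2,-3.2,0.1,-4.4],[-0.25,-4.0,0.1,-5.6],[-0.3,-4.8,0.1,-6.8],[-0.34,-5.4,0.1,-7.6],[-0.34,-5.58,0.1,-7.8]],
])

```text
time: 11.82
position: [0.4637, -0.2072, 0.1991]
tcp_rot: [-0.0, 0.996, -0.084, 0.001]
wrist_force: [0.3, 0.0, -0.7]
opening: -0.0002
```

Emit:
arm_command([
  [[0,0,0,0],[0,0,0,0],[0,0,0,0],[0,0,0,0],[0,0,0,0],[0,0,0,0],[0,0,0,0],[0,0,0,0]],
])

```text
time: 12.48
position: [0.4639, -0.2068, 0.1991]
tcp_rot: [-0.0, 0.997, -0.084, 0.001]
wrist_force: [-0.4, 0.7, 0.3]
opening: 0.0003
```

```bash
python3 st.py .4655 -.202 .155 81; python3 - <<'E'
from h import *
s=cam("scene"); crop(s,300,230,420,350,5,"s11.png"); t=cam("top"); crop(t,360,205,500,295,5,"t11.png")
E
```

```text
t 12.48 pos [ 0.4639 -0.2068  0.1991] ydir 80.42 tilt [ 0.003 -0.001 -1.   ] F [-0.39  0.71  0.3 ] op 0.0003 j [-0.11  0.71  0.75  2.03 -0.76  0.71 -0.61]
units [ 0.041  0.12  -1.103] 0.117
```

View pics/s11.png

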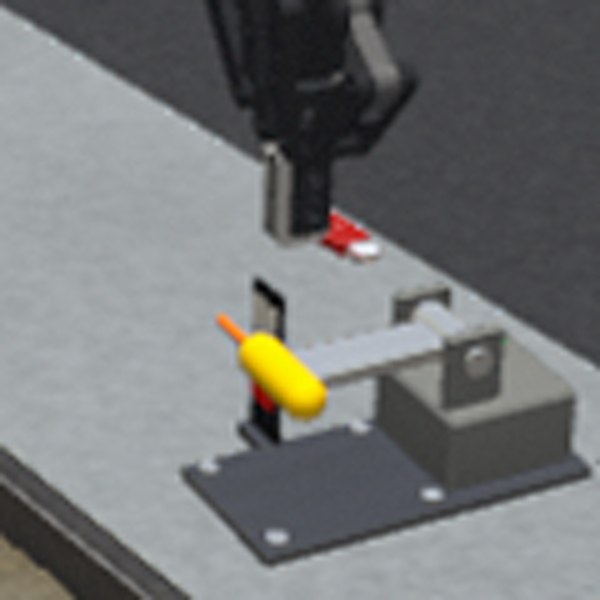

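View pics/t11.png

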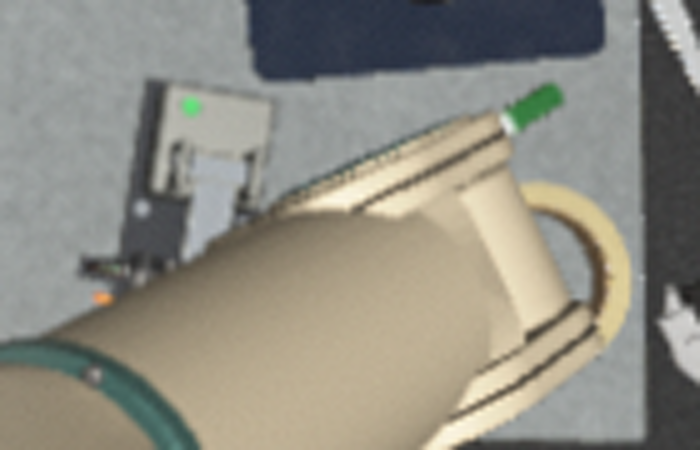

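The shut fingertips are above the bar: tip at crop (295,235), bar at (283,375). The pointer is visible at the top of the scale. Descending to 10 mm above the bar.

Emit:
arm_command([
  [[0.04,0.12,-0.1,0.1],[0.04,0.12,-0.3,0.1],[0.04,0.12,-0.6,0.1],[0.04,0.12,-0.8,0.1],[0.04,0.12,-1.0,0.1],[0.04,0.12,-1.1,0.1],[0.04,0.12,-1.1,0.1],[0.04,0.12,-1.1,0.1]],
])

```text
time: 13.25
position: [0.4652, -0.2025, 0.1548]
tcp_rot: [-0.0, 0.997, -0.08, 0.001]
wrist_force: [0.1, -0.1, -0.8]
opening: 0.0
```

```bash
python3 st.py .4655 -.202 .145 81; python3 - <<'E'
from h import *
s=cam("scene"); crop(s,320,250,400,330,7,"s12.png")
E
```

```text
t 13.25 pos [ 0.4652 -0.2025  0.1548] ydir 80.86 tilt [ 0.002 -0.    -1.   ] F [ 0.07 -0.06 -0.81] op 0.0 j [-0.07  0.77  0.66  2.05 -0.85  0.61 -0.54]
units [ 0.009  0.012 -0.245] 0.028
```

View pics/s12.png

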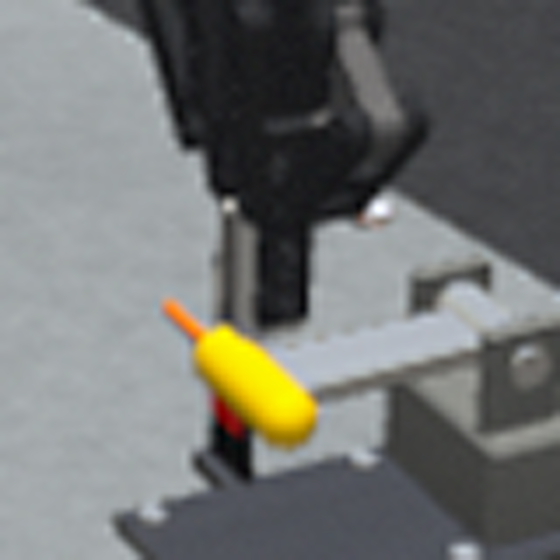

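```bash
python3 - <<'E'
from h import *
s=cam("scene"); o=robot.observe()["position"]
a=np.radians(81);yv=np.array([np.cos(a),np.sin(a),0]);xv=np.array([np.sin(a),-np.cos(a),0])
T=o-[0,0,.073]
f=lambda P:((proj(s,P)-[320,250]+.5)*7).round(0).tolist()
print("tip",f([T])); print("corners -x+y,-x-y,+x-y,+x+y",f([T+i*.011*xv+j*.0145*yv for i,j in((-1,1),(-1,-1),(1,-1),(1,1))]))
b=np.array([.4645,-.202,.063]); print("bar c,top,ends",f([b,b+[0,0,.009],b+.026*yv,b-.026*yv]), "cam",-s["R"].T@s["t"])
crop(s,330,265,390,325,10,"s13.png")
E
```

```text
tip [[262.0, 325.0]]
corners -x+y,-x-y,+x-y,+x+y [[202.0, 310.0], [253.0, 358.0], [323.0, 341.0], [271.0, 293.0]]
bar c,top,ends [[256.0, 386.0], [257.0, 358.0], [211.0, 343.0], [302.0, 430.0]] cam [-0.18365296 -0.99739297  0.66918834]
```

View pics/s13.png

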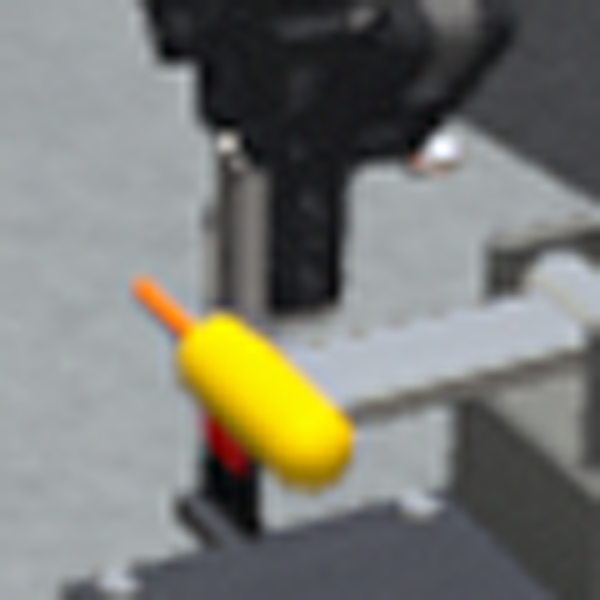

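The fingertip corners match the projection within about 1 mm for thin tips, so the tips are over the bar. Pressing slowly.

Emit:
arm_command([
  [[0,0,-0.05,0],[0,0,-0.1,0],[0,0,-0.15,0],[0,0,-0.2,0],[0,0,-0.25,0],[0,0,-0.3,0],[0,0,-0.35,0],[0,0,-0.35,0]],
])

```text
time: 14.02
position: [0.4652, -0.2025, 0.1412]
tcp_rot: [-0.0, 0.997, -0.08, 0.001]
wrist_force: [-0.2, 0.2, 4.4]
opening: -0.0003
```

```bash
python3 st.py .4655 -.202 .125 81; python3 - <<'E'
from h import *
s=cam("scene"); crop(s,330,265,390,325,10,"s14.png")
E
```

```text
t 14.02 pos [ 0.4652 -0.2025  0.1412] ydir 80.87 tilt [ 0.003 -0.001 -1.   ] F [-0.17  0.22  4.36] op -0.0003 j [-0.05  0.79  0.64  2.06 -0.87  0.58 -0.52]
units [ 0.006  0.012 -0.405] 0.027
```

View pics/s14.png

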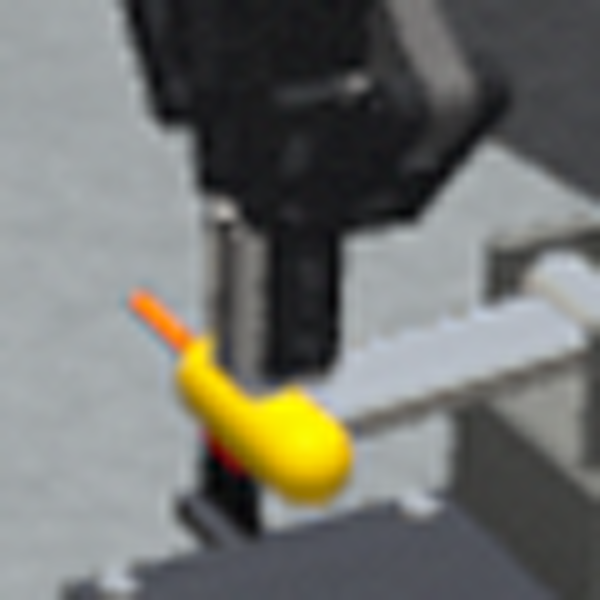

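Contact at 4.4 N with about 4 mm of press. Continuing toward mid-green.

Emit:
arm_command([
  [[0,0,-0.04,0],[0,0,-0.08,0],[0,0,-0.12,0],[0,0,-0.16,0],[0,0,-0.2,0],[0,0,-0.24,0],[0,0,-0.28,0],[0,0,-0.28,0]],
])

```text
time: 14.73
position: [0.4653, -0.2025, 0.1301]
tcp_rot: [-0.0, 0.997, -0.08, 0.001]
wrist_force: [-1.9, 1.0, 5.4]
opening: 0.0002
```

```bash
python3 st.py .4655 -.202 .125 81
```

```text
t 14.73 pos [ 0.4653 -0.2025  0.1301] ydir 80.86 tilt [ 0.003 -0.001 -1.   ] F [-1.91  1.05  5.44] op 0.0002 j [-0.03  0.8   0.61  2.06 -0.9   0.56 -0.5 ]
units [ 0.006  0.012 -0.126] 0.027
```

Emit:
arm_command([
  [[0,0,-0.02,0],[0,0,-0.04,0],[0,0,-0.06,0],[0,0,-0.08,0],[0,0,-0.1,0],[0,0,-0.115,0],[0,0,-0.115,0],[0,0,-0.115,0]],
])

```text
time: 15.4
position: [0.4656, -0.2025, 0.1257]
tcp_rot: [-0.0, 0.997, -0.08, 0.002]
wrist_force: [-1.0, 1.0, 7.9]
opening: 0.0001
```

```bash
python3 st.py .4655 -.202 .125 81; python3 - <<'E'
from h import *
s=cam("scene"); crop(s,330,265,390,325,10,"s15.png"); t=cam("top"); crop(t,365,240,415,280,12,"t15.png")
# pointer end prediction for several angles
a=np.radians(81);yv=np.array([np.cos(a),np.sin(a),0]);xv=np.array([np.sin(a),-np.cos(a),0])
b0=np.array([.4645,-.202,.063]); h=b0+.075*xv
for th in(0,.2,.22,.27,.32):
    b=h-.075*np.cos(th)*xv-[0,0,.075*np.sin(th)]
    P=[b-.022*yv+[0,0,0],b+.026*yv,b+.045*yv]
    print(th,((proj(s,P)-[330,265]+.5)*10).round(0).tolist())
E
```

```text
t 15.4 pos [ 0.4656 -0.2025  0.1257] ydir 80.86 tilt [ 0.004 -0.001 -1.   ] F [-0.95  1.04  7.91] op 0.0001 j [-0.03  0.81  0.6   2.06 -0.91  0.55 -0.49]
units [-0.003  0.013 -0.017] 0.028
0 [[322.0, 455.0], [202.0, 340.0], [156.0, 297.0]]
0.2 [[326.0, 520.0], [206.0, 404.0], [161.0, 360.0]]
0.22 [[327.0, 526.0], [207.0, 410.0], [162.0, 366.0]]
0.27 [[330.0, 541.0], [211.0, 425.0], [166.0, 381.0]]
0.32 [[334.0, 556.0], [215.0, 439.0], [170.0, 395.0]]
```

View pics/s15.png

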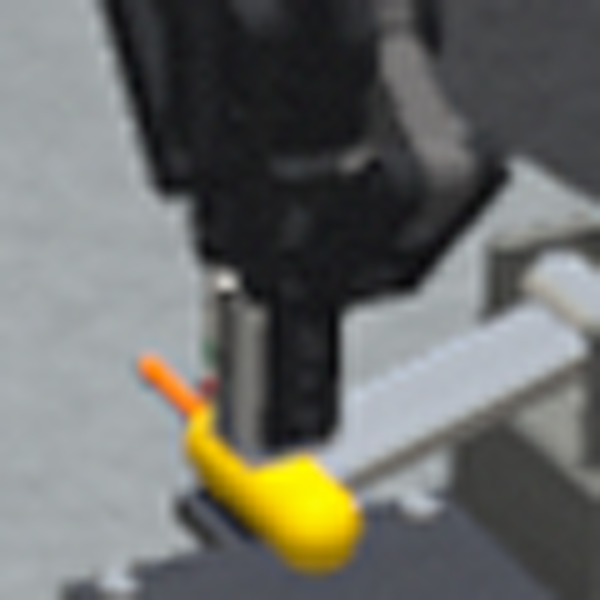

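View pics/t15.png

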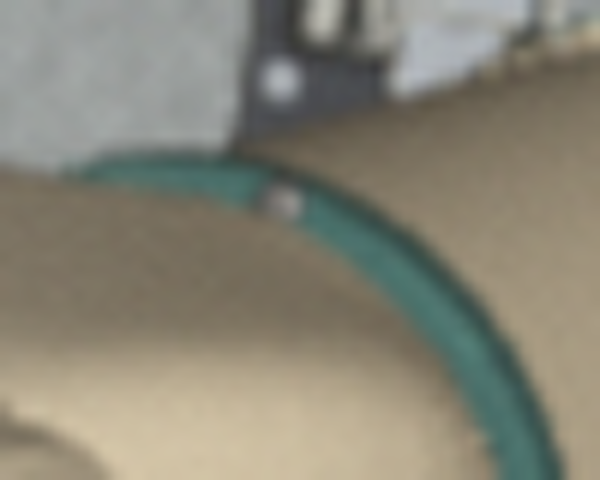

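The pointer tip went from (142,283) to (150,363), which is about 0.256 rad. The kinematic estimate is 0.26 rad and the force is 7.9 N, so the lever is mid-green. Now holding.

Emit:
arm_command([
  [[0,0,-0.01,0],[0,0,-0.01,0],[0,0,-0.01,0],[0,0,-0.01,0],[0,0,-0.01,0],[0,0,-0.01,0],[0,0,-0.01,0],[0,0,-0.01,0]],
])

```text
time: 16.17
position: [0.4656, -0.2026, 0.1255]
tcp_rot: [-0.0, 0.997, -0.08, 0.002]
wrist_force: [-2.0, 1.4, 7.3]
opening: -0.0
```

Emit:
arm_command([
  [[0,0,0,0],[0,0,0,0],[0,0,0,0],[0,0,0,0],[0,0,0,0],[0,0,0,0],[0,0,0,0],[0,0,0,0]],
])

```text
time: 16.83
position: [0.4656, -0.2026, 0.1257]
tcp_rot: [-0.0, 0.997, -0.08, 0.002]
wrist_force: [-0.9, 0.7, 6.8]
opening: 0.0
```

Emit:
arm_command([
  [[0,0,0,0],[0,0,0,0],[0,0,0,0],[0,0,0,0],[0,0,0,0],[0,0,0,0],[0,0,0,0],[0,0,0,0]],
])

```text
time: 17.5
position: [0.4656, -0.2026, 0.1259]
tcp_rot: [-0.001, 0.997, -0.08, 0.002]
wrist_force: [-2.1, 0.9, 8.0]
opening: 0.0001
```

Creeping up 0.2 mm per call, so I'll compensate.

Emit:
arm_command([
  [[0,0,-0.01,0],[0,0,-0.02,0],[0,0,-0.02,0],[0,0,-0.02,0],[0,0,-0.02,0],[0,0,-0.02,0],[0,0,-0.02,0],[0,0,-0.02,0]],
])

```text
time: 18.17
position: [0.4656, -0.2026, 0.1254]
tcp_rot: [-0.001, 0.997, -0.08, 0.003]
wrist_force: [-1.7, 1.0, 7.7]
opening: -0.0001
```

Emit:
arm_command([
  [[0,0,-0.005,0],[0,0,-0.005,0],[0,0,-0.005,0],[0,0,-0.005,0],[0,0,-0.005,0],[0,0,-0.005,0],[0,0,-0.005,0],[0,0,-0.005,0]],
])

```text
time: 18.83
position: [0.4656, -0.2026, 0.1254]
tcp_rot: [-0.001, 0.997, -0.08, 0.003]
wrist_force: [-1.9, 1.2, 8.1]
opening: 0.0
```

Emit:
arm_command([
  [[0,0,-0.005,0],[0,0,-0.005,0],[0,0,-0.005,0],[0,0,-0.005,0],[0,0,-0.005,0],[0,0,-0.005,0],[0,0,-0.005,0],[0,0,-0.005,0]],
])

```text
time: 19.5
position: [0.4656, -0.2026, 0.1253]
tcp_rot: [-0.001, 0.997, -0.08, 0.003]
wrist_force: [-2.2, 1.8, 7.4]
opening: -0.0002
```

Emit:
arm_command([
  [[0,0,-0.005,0],[0,0,-0.005,0],[0,0,-0.005,0],[0,0,-0.005,0],[0,0,-0.005,0],[0,0,-0.005,0],[0,0,-0.005,0],[0,0,-0.005,0]],
])

```text
time: 20.17
position: [0.4655, -0.2027, 0.1254]
tcp_rot: [-0.001, 0.997, -0.08, 0.003]
wrist_force: [-1.9, -0.1, 7.2]
opening: 0.0001
```

```bash
python3 st.py; python3 - <<'E'
from h import *
s=cam("scene"); crop(s,330,265,390,325,10,"s16.png"); crop(s,215,200,305,270,8,"n16.png")
print(robot.observe()["position"],robot.observe()["time"])
E
```

```text
t 20.17 pos [ 0.4655 -0.2027  0.1254] ydir 80.82 tilt [ 0.006 -0.002 -1.   ] F [-1.89 -0.05  7.22] op 0.0001 j [-0.03  0.81  0.6   2.06 -0.91  0.55 -0.49]
[ 0.46555209 -0.20264237  0.12537265] 20.2167
```

View pics/s16.png

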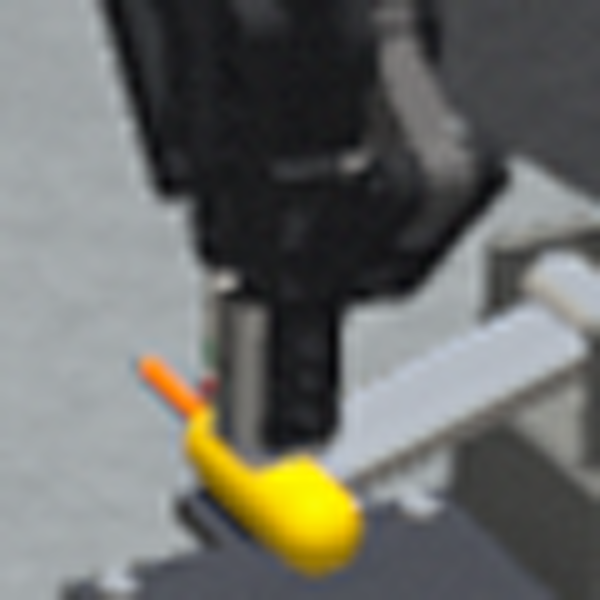

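View pics/n16.png

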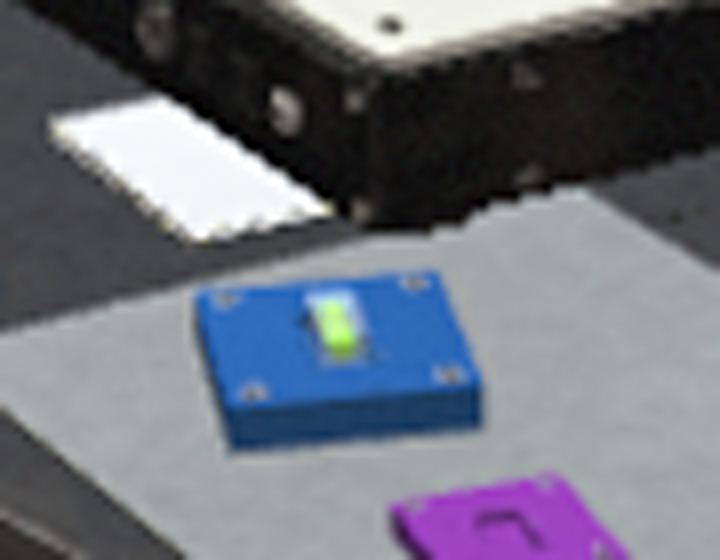

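The pointer tip is steady at (150,365), about 0.26 rad, at 7 to 8 N for 4.8 s. The vial is still seated flat in the nest. Handing in.

```bash
python3 - <<'E'
from bench import robot
print(robot.close_job()); o=robot.observe(); print(o["time"],o["position"],o["wrist_force"])
E
```

```text
the job is handed in; nothing more can be done
None
the job is handed in; nothing more can be done
```

The vial is seated in the large blue nest and the lever was in the green band when I handed the job in at about 20 s; no verdict came back.

- **Vial:** I gripped it with 25 N and lowered it into the pocket until I felt the floor (12 N upward on the wrist). I let it go there, with nothing dropped. The pictures show it lying flat and parallel to the plate, both after release and just before hand-in.
- **Lever:** I pressed the bar with shut fingertips to about 0.26 rad. The hand height and the pointer's shift in the picture agree on that. It stayed there for about 4.8 s at 7–8 N and was still held at hand-in.
- **Disagreements:** Over the nest, the two cameras differed by about 1 mm on where the held vial was. I moved it 0.9 mm to compensate, and it went in with no side force. During the hold the hand crept up 0.2 mm per move for two moves; I corrected that.
- **Not measured:** I never commanded a move near the memory stick, tape roll or battery, but I did not measure their positions again at the end.

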